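# Lock the battery hatch of a tester with a slot key

## Task

Take the slot key out of its wooden stand and with its blade turn the slotted stud on the battery tester's hatch clockwise, well down in its slot, all the way to its stop, so that the slot lines up with the two ridges; push and turn gently, without forcing it at the stop. Then put the key back upright in its stand, fully home on its collar, and let go. Turn the stud only with the key, keep the fingers off the tester, and do not shift anything else on the bench.

Things in the scene. Friction and masses are not known exactly. Their poses are not given: they have to be found in the camera images.
- key_grip (a point): Centre of the black handle of the slot key, a loose 80 g tool standing upright in its wooden stand. Handle 30 (x) x 14 (y) x 36 mm, its lower end 18 mm below this point, on a square steel collar 34 x 34 x 4 mm. Pinch it across its 14 mm (along y), above the collar. x: along the handle's and blade's width (a half turn is the same), z: up the key's axis.
- key_tip (a point): Middle of the end (bottom edge) of the key's blade, 60 mm below key_grip on the key's axis; axes as key_grip. Steel blade 18 (x) x 3.4 (y) mm and 13 mm long, then a shank 18 x 8 mm up to the underside of the collar, 38 mm above this point.
- holder_hole0 (a point): Middle of the top of the key's stand, a light wood block 70 (x) x 60 (y) x 45 mm fixed to the bench: mouth of its pocket, 24 (x) x 14 (y) mm, right through. The key hangs in it with its collar flat on the block, blade end 38 mm below this point, key x along stand x (either way round). z: up.
- tester: Grey battery tester, 140 (x) x 120 (y) x 55 mm, bolted to the bench. Origin: centre of its underside, z up. On top a metal hatch plate, 72 (x) x 92 (y) x 3 mm, with a slotted steel stud in a 46 mm round hole; a dark screen and a black dial lie on the +x side of the hatch. Two black ridges on the hatch, in line along y through the hole's middle, mark the locked direction of the slot.
- hatch (a point): Middle of the hatch's round hole, at the height of the stud's face (62 mm above the bench, 4 mm above the plate); axes as tester. The stud, a disc of diameter 30 mm, FLOATS in the hole: it starts up to 3 mm off this point in x and 7 mm in y. That is not measured: feel for the slot, or see it. It slides sideways (at most 7.5 mm off) under about 4 N and stays where left.
- stud (a joint): Turn of the stud, rad, clockwise from above. 0: slot along the tester's x; 1.571, a hard stop: along the tester's y, in line with the ridges, locked. Starts at 0.1 to 0.4; takes 0.06 N m, stays put. Slot: 4.8 mm wide, 8 mm deep, across the middle, open-ended. Sprung: its face sinks from 3 N on, to 2.5 mm at 8 N, then stops hard. The key must not load it with over 30 N (edges of the blade summed).
- pack: Bystander, not used: blue battery pack, 70 x 34 x 24 mm box. Origin: centre of its underside.
- motor: Bystander, not used: small upright dark motor, diameter 28 mm, height 28 mm. Origin: centre of its underside.
- prop: Bystander, not used: black two-bladed propeller lying flat, 123 mm long, 8 mm high. Origin: centre of its underside.
- drone: Bystander, not used: black four-armed drone frame, about 160 x 160 mm, 28 mm high. Origin: centre of its underside.
- board: Bystander, not used: green circuit board with black parts, 60 x 80 mm, 16 mm high. Origin: centre of its underside.
- tin: Bystander, not used: round bare metal tin, diameter 52 mm, 24 mm high. Origin: centre of its underside.
- spool: Bystander, not used: grey flanged spool standing on end, diameter 54 mm, 35 mm high. Origin: centre of its underside.
- driver: Bystander, not used: yellow-handled screwdriver lying down, 160 mm long. Origin: centre of its underside.
Not all that is in view belongs to the job. Of the things that look like the part that bears holder_hole0, take the one that is nearest to the robot's base at the start.

How it is judged:
On the way, in this order (a step that is already met when the one before it is completed fails the run):
1. the key is lifted clear of its stand (z of key_tip in the frame of holder_hole0 above 0.005 m), for 0.1 s.
2. the stud is turned to its stop with the key's blade in its slot (value of joint stud above 1.42 rad and horizontal distance between key_tip and hatch below 0.016 m and z of key_tip in the frame of hatch below -0.0045 m and angle between key_tip's own z axis and vertical below 0.2 rad), for 0.2 s.
At the end, for the whole second after the job is handed in: The stud stands at least 1.42 rad round (81 degrees or more of the 90, at its stop), and the key stands at rest and released in its stand: blade end within 7 mm of the pocket's centre line and at least 35 mm below its mouth, tilted less than 0.08 rad (value of joint stud above 1.42 rad and horizontal distance between key_tip and holder_hole0 below 0.007 m and z of key_tip in the frame of holder_hole0 below -0.035 m and angle between key_tip's own z axis and vertical below 0.08 rad and linear speed of key below 0.02 m/s and contact force between the fingers and key below 0.1 N); the robot touches nothing.
It fails at once if the key bears on the tester with more than 30 N (all contacts of the blade summed) (contact force between key and tester above 30 N).
It fails at once if the fingers touch the tester (contact force between the fingers and tester above 0.5 N).
It fails at once if a bystander is shifted by more than 15 mm (distance of any of pack, motor, prop, drone, board, tin, spool, driver from where it was at the start of the episode above 0.015 m).
It also fails if it takes over 72 s, if anything falls off the work surface, if the arm or the gripper's body presses on something with over 40 N, if the wrist force passes 120 N, or if a joint passes its speed limit or range.

## Robot

A 6-joint arm with a two-finger parallel gripper is mounted at the origin on the work surface. World frame = base frame: x ahead of the robot, y to its left, z up, the work surface at z = 0. Lengths are in m, angles in rad, forces in N, time in s.
With the tool pointing down it reaches from about 0.375 to 0.9 m from the base axis. Payload 3.1 kg.
Tool frame: the origin (TCP) lies on the centre line of the jaws, within the pads' length; the fingertips stand 8 mm ahead of it and the grasp point (between the pads) lies 11 mm behind it (arm.finger_overhang is the distance from the TCP to the fingertips, in m); x points along the fingers, z is the direction in which the jaws open and shut, and the axes are right-handed (so a half turn about x gives the same grasp; the last joint's range is limited). The gripper opens to 87 mm and grips with 3 to 60 N. Pads are 19 mm wide; open, the fingers measure 117 mm over their backs; the gripper's body (75 mm by 190 mm) begins 51 mm behind the grasp point.
Start: joints at [-0.178, 0.527, 1.433, -0, 1.181, -0.178], TCP at [0.625, 0, 0.231] pointing down, gripper open.
Joint ranges: [-3.08, 3.08], [-0.75, 2.2], [0.22, 2.44], [-1.43, 4.57], [0, 2.65], [-2.85, 2.85]. Speed limits (rad/s): [2.79, 2.79, 3.14, 3.14, 3.14, 3.14].

## Interface

Orientations are given as a unit quaternion [w, x, y, z].
In Python, from rig import arm gives the robot as it stands.
- The arm moves only by the tool carry_out, never from a script. Its argument "motion" is a list of rows, each an object of numbers: "ax", "ay", "az": the turn, a rotation vector about the tool's x, y, z in rad; "dx", "dy", "dz": the shift along the tool's x, y, z in m; "hand": the closure, from -1 (fully open) to 1 (shut). In form: [{"ax": .., "ay": .., "az": .., "dx": .., "dy": .., "dz": .., "hand": ..}, ...]. A call has 1 to 10 rows; each row shifts and turns the commanded pose from where the row before left it, along the tool's axes as they then stand; what a row does not reach is not made up. A row lasts 1/12 s, in which the tool goes at most 41.7 mm and 7.16 degrees, less where a joint would pass 70% of its speed; a pose out of reach is approached as far as the arm can. A call is refused whole if a number of a shift passes 0.0417 or a number of a turn 0.125, either way. A call with a gripper value outside its range is refused whole. The fingers move at their own pace and stop on an object; the grip force is fixed at half the most. Time passes only in rows, so rows that do not move let the fingers close. It gives the time, the measured TCP pose, the force and the opening at its end, in the units of the state.
- arm.get_obs(): the state, without advancing time (a new reading comes with each control period).
- arm.snapshot(name): name is "scene" or "side" or "wrist"; returns a dict with "frame" (400x640x3 uint8, blue, green, red), "intrinsics" (3x3 intrinsics, pixels), "dist" ([k1, k2, p1, p2, k3] as OpenCV has them; the pictures are not rectified), "position" and "attitude" of the camera in the world. Camera axes: x right, y down, z forward; pixel columns grow to the right and rows downward; lengths in m; the calibration is good to about 2 mm. A picture is of the moment at which its call begins. There is no depth.
- arm.finish_job(): hands the job in, once; it reports no verdict.
The state is a dict: "time_s": time; "qpos": joint angles; "joint_vel": joint speeds; "joint_efforts": joint torques, N m; "tool_pos": TCP position; "orientation": TCP orientation; "wrist_force": force on the tool from outside, world axes, zero at the start; "wrist_torque": the same for the moment, N m; "gripper_width": finger opening in m.
Only numpy, scipy, OpenCV 4.12 (cv2) and the standard library are available. Lean on these libraries where they do the work, as an engineer would, in place of code of your own. Each camera call takes 0.05 s, during which the arm holds its last target. There are 200 camera calls.

## Working session

There is one attempt and no reset: what is moved stays moved. The work goes in short steps, Python scripts to look and compute and a tool call to move; the robot and the scene stay as the last step left them, time stands still between calls to the robot, and variables do not carry over. Pictures are saved under pics/ and viewed, about 8 in all and at most 12, crops included, and the job is handed in when it is done.

Besides the shell and the picture viewer there is one more tool, called after "Emit:" as name(argument=value, ...) on one line, values as JSON. carry_out: Moves the arm, as the interface text tells. Its arguments: {"type":"object","properties":{"motion":{"type":"array","items":{"type":"object","properties":{"ax":{"type":"number"},"ay":{"type":"number"},"az":{"type":"number"},"dx":{"type":"number"},"dy":{"type":"number"},"dz":{"type":"number"},"hand":{"type":"number"}}}}},"required":["motion"]}

```bash
ls; mkdir -p pics
cat > h.py <<'E'
import numpy as np, cv2
from rig import arm
from scipy.spatial.transform import Rotation as R
def q2R(q): return R.from_quat([q[1],q[2],q[3],q[0]]).as_matrix()
def cam(s):
    a=np.array(s["attitude"]); return a if a.shape==(3,3) else q2R(a)
def ray(s,uv):
    p=cv2.undistortPoints(np.array(uv,float).reshape(-1,1,2),np.array(s["intrinsics"]),np.array(s["dist"],float)).reshape(-1,2)
    return np.c_[p,np.ones(len(p))]@cam(s).T
def onz(s,uv,z):
    d=ray(s,uv); c=np.array(s["position"]); return c+d*((z-c[2])/d[:,2])[:,None]
def proj(s,P):
    A=cam(s); r=cv2.Rodrigues(A.T)[0]; t=-A.T@np.array(s["position"])
    return cv2.projectPoints(np.array(P,float).reshape(-1,3),r,t,np.array(s["intrinsics"]),np.array(s["dist"],float))[0].reshape(-1,2)
E
python3 - <<'E'
from h import *
o=arm.get_obs(); print(o)
for n in ["scene","side","wrist"]:
    s=arm.snapshot(n); cv2.imwrite(f"pics/{n}0.png",s["frame"]); print(n,s["position"],s["attitude"],s["intrinsics"],s["dist"])
    import pickle; pickle.dump(s,open(f"{n}0.pkl","wb"))
E
```

```text
pics
{'time_s': 0.0, 'qpos': array([-1.78497234e-01,  5.28467078e-01,  1.43389362e+00,  1.65122550e-06,
        1.18135954e+00, -1.78509359e-01]), 'joint_vel': array([ 0.00060297,  0.00133798, -0.00230871,  0.00079222, -0.00052748,
       -0.00050302]), 'joint_efforts': array([-5.45745443e-04, -4.40045428e+01, -1.76593530e+01,  6.32597599e-02,
        5.83207863e-02, -1.53719384e-04]), 'tool_pos': array([6.24298794e-01, 1.58163818e-04, 2.29573798e-01]), 'orientation': array([7.06366215e-01, 1.30027567e-04, 7.07846548e-01, 1.38156690e-04]), 'wrist_force': array([0.36281215, 0.29451892, 0.42462445]), 'wrist_torque': array([0.04731248, 0.01202171, 0.0162834 ]), 'gripper_width': 0.08703896073859682}
scene [0.93942024 0.64125795 0.61546727] [-0.12383688  0.24684352  0.86242377 -0.42421449] [[391.9226678    0.         322.70760271]
 [  0.         391.9226678  197.60735348]
 [  0.           0.           1.        ]] [-0.07371153  0.          0.          0.          0.        ]
side [ 0.42630979 -0.66666585  0.60154257] [-0.46333695  0.8802643  -0.09276951  0.04298187] [[402.71955841   0.         321.11742163]
 [  0.         402.71955841 198.66610448]
 [  0.           0.           1.        ]] [0.01833258 0.         0.         0.         0.        ]
wrist [0.62326778 0.06878503 0.38427052] [ 1.27840211e-01  9.91794174e-01  5.04052976e-04 -9.71185526e-04] [[341.21207165   0.         319.25794964]
 [  0.         341.21207165 201.41193939]
 [  0.           0.           1.        ]] [-0.03738205  0.          0.          0.          0.        ]
```

View pics/scene0.png

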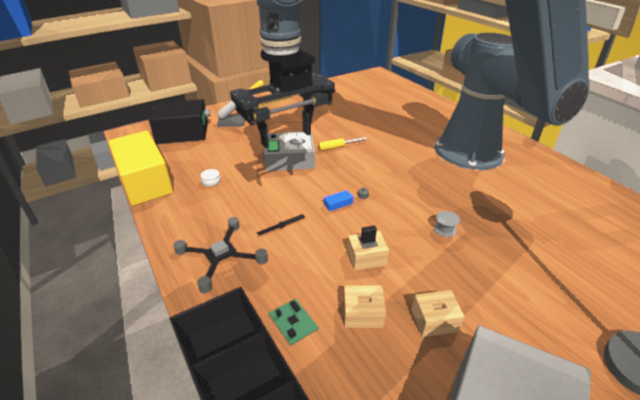

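View pics/wrist0.png

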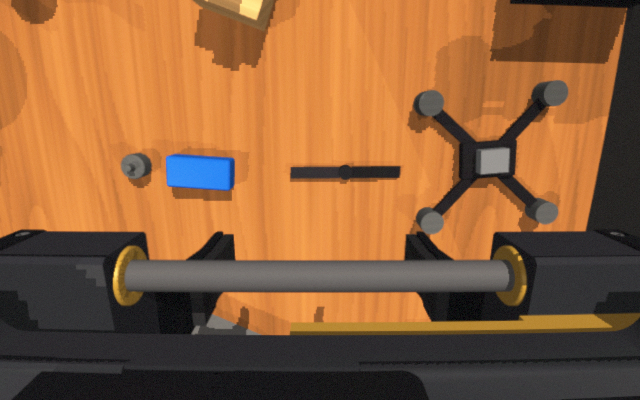

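The scene view shows the key (368,235) in a stand at (368,250), two empty stands at (365,305) and (438,312), and the tester at (290,150). The wrist view shows the pack, the prop and the drone, with part of a stand at the top (235,10).

Run:
```python
from h import *
import pickle
s=pickle.load(open("scene0.pkl","rb"))
print(onz(s,[[368,246],[364,297],[437,303]],.045), onz(s,[[293,142]],.06))
w=pickle.load(open("side0.pkl","rb"))
print(proj(w,onz(s,[[368,246],[293,142]],.05)))
c1=cv2.resize(s["frame"][120:340,240:480],None,fx=3,fy=3,interpolation=cv2.INTER_CUBIC)[:,:720]
cv2.imwrite("pics/c1.png",cv2.resize(c1,(640,586)))
```

```text
[[0.55093108 0.20155138 0.045     ]
 [0.63629304 0.30217425 0.045     ]
 [0.53379562 0.3830956  0.045     ]] [[ 0.48762634 -0.23554775  0.06      ]]
[[303.2130236  181.53820349]
 [304.75714472 332.53816127]]
```

View pics/side0.png

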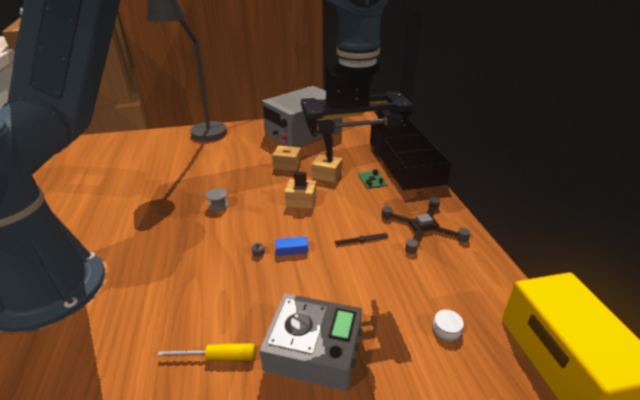

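The side view shows the hatch's stud at about (298,323), the screen to its right, and the keyed stand at (300,190). That stand is 0.587 m from the base, the nearest of the three. Next I move the wrist camera over it.

Emit:
carry_out(motion=[{"dz": -0.025,"dy": 0.035,"dx": -0.02,"hand": -1},{"dz": -0.025,"dy": 0.035,"hand": -1},{"dz": -0.025,"dy": 0.035,"hand": -1},{"dy": 0.035,"hand": -1},{"hand": -1},{"hand": -1}])

```text
invalid input at $.motion[0]: expected keys ax, ay, az, dx, dy, dz, hand
```

Run:
```python
from h import *
import pickle
s=arm.snapshot("wrist"); pickle.dump(s,open("w1.pkl","wb")); print(arm.get_obs()["tool_pos"],s["position"])
cv2.imwrite("pics/w1.png",cv2.resize(s["frame"][0:240,160:480],None,fx=2.4,fy=2.4,interpolation=cv2.INTER_CUBIC))
```

```text
[6.24559469e-01 1.03462341e-04 2.29918665e-01] [0.62332158 0.06877559 0.38438906]
```

View pics/w1.png

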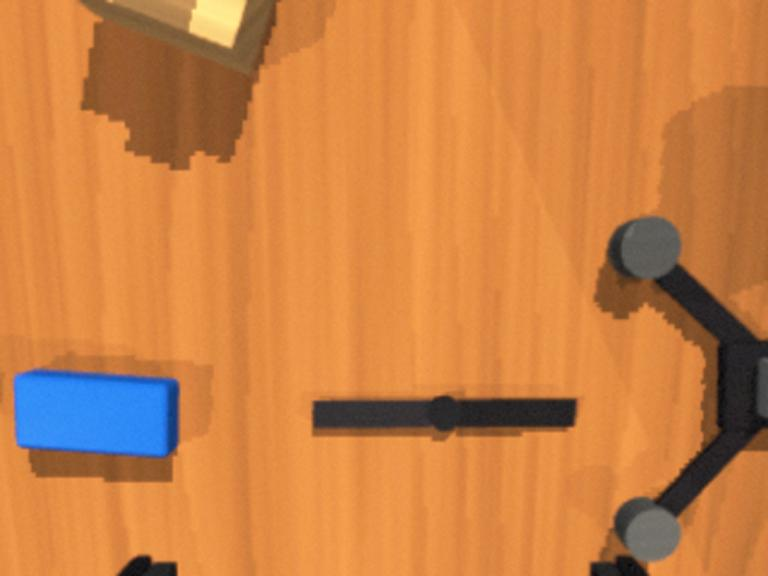

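The call was refused because every key has to be given, so this picture is from the start pose. It does show the stand tilted about 20°. I'll repeat the move with all the keys.

Emit:
carry_out(motion=[{"ax": 0,"ay": 0,"az": 0,"dx": -0.02,"dy": 0.035,"dz": -0.025,"hand": -1},{"ax": 0,"ay": 0,"az": 0,"dx": 0,"dy": 0.035,"dz": -0.025,"hand": -1},{"ax": 0,"ay": 0,"az": 0,"dx": 0,"dy": 0.035,"dz": -0.025,"hand": -1},{"ax": 0,"ay": 0,"az": 0,"dx": 0,"dy": 0.035,"dz": 0,"hand": -1},{"ax": 0,"ay": 0,"az": 0,"dx": 0,"dy": 0,"dz": 0,"hand": -1},{"ax": 0,"ay": 0,"az": 0,"dx": 0,"dy": 0,"dz": 0,"hand": -1}])

```text
time_s: 0.7
tool_pos: [0.5542, 0.1352, 0.2482]
orientation: [0.707, -0.001, 0.707, 0.001]
wrist_force: [0.4, -1.5, 0.1]
gripper_width: 0.087
```

Run:
```python
from h import *
import pickle
s=arm.snapshot("wrist"); pickle.dump(s,open("w1.pkl","wb")); print(arm.get_obs()["tool_pos"],s["position"])
cv2.imwrite("pics/w1.png",cv2.resize(s["frame"][20:240,200:440],None,fx=2.7,fy=2.7,interpolation=cv2.INTER_CUBIC))
```

```text
[0.55468114 0.13394673 0.24815865] [0.55243796 0.20394787 0.40280719]
```

View pics/w1.png

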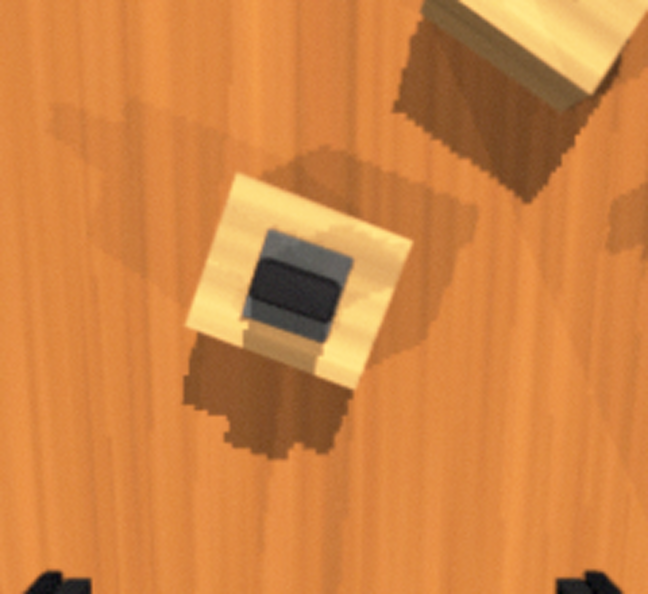

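The key handle's top is centred at crop pixel (294,290). The stand's top corners are (237,173), (412,241), (355,389) and (187,326).

Run:
```python
from h import *
import pickle
s=pickle.load(open("w1.pkl","rb"))
f=lambda a:np.array(a)/2.7+[200-.3,20-.3]
S=onz(s,f([[237,173],[412,241],[355,389],[187,326]]),.045)
def rep(P):
    d=P[1]-P[0]+P[2]-P[3]; e=P[2]-P[1]+P[3]-P[0]
    print(P.mean(0).round(4),np.degrees(np.arctan2(d[1],d[0])),np.degrees(np.arctan2(e[1],e[0]))+90,np.linalg.norm(d[:2])/2,np.linalg.norm(e[:2])/2)
rep(S)
rep(onz(s,f([[258,258],[341,285],[331,322],[249,296]]),.085))
# collar at .049
rep(onz(s,f([[270,230],[353,258],[324,342],[242,318]]),.049))
g=cv2.cvtColor(s["frame"],cv2.COLOR_BGR2HSV)
m=(g[...,2]<60).astype(np.uint8); m[:110]=0; m[160:]=0; m[:,:280]=0;m[:,335:]=0
c=max(cv2.findContours(m,0,1)[0],key=cv2.contourArea); r=cv2.minAreaRect(c); print(r); rep(np.roll(onz(s,cv2.boxPoints(r),.085),0,0))
# side camera triangulation of stand; tester from side
w=pickle.load(open("side0.pkl","rb"))
print(onz(w,[[298,323]],.062))
```

```text
[0.5432 0.1911 0.045 ] -20.316445760757734 -20.02684212561428 0.06944322516479688 0.05973366252064478
[0.5432 0.1903 0.085 ] -17.30019760392397 -14.612163352665206 0.02918300138847234 0.012869123356779399
[0.543  0.1899 0.049 ] -16.950010681759675 -18.76663057240573 0.032413788343126436 0.03353956793584259
((308.9499816894531, 127.15000915527344), (30.99031639099121, 16.76007080078125), 18.434947967529297)
[0.5432 0.1904 0.085 ] 71.13030885674027 72.07788247152992 0.015070864356410007 0.028175659461943954
[[ 0.47069787 -0.23985377  0.062     ]]
```

Emit:
carry_out(motion=[{"ax": -0.124,"ay": 0,"az": 0,"dx": 0,"dy": 0,"dz": 0,"hand": -1},{"ax": -0.124,"ay": 0,"az": 0,"dx": 0,"dy": 0,"dz": 0,"hand": -1},{"ax": -0.124,"ay": 0,"az": 0,"dx": 0,"dy": 0,"dz": 0,"hand": -1},{"ax": -0.124,"ay": 0,"az": 0,"dx": 0,"dy": 0,"dz": 0,"hand": -1},{"ax": -0.124,"ay": 0,"az": 0,"dx": 0,"dy": 0,"dz": 0,"hand": -1},{"ax": -0.124,"ay": 0,"az": 0,"dx": 0,"dy": 0,"dz": 0,"hand": -1},{"ax": -0.124,"ay": 0,"az": 0,"dx": 0,"dy": 0,"dz": 0,"hand": -1},{"ax": -0.124,"ay": 0,"az": 0,"dx": 0,"dy": 0,"dz": 0,"hand": -1},{"ax": -0.124,"ay": 0,"az": 0,"dx": 0,"dy": 0,"dz": 0,"hand": -1},{"ax": -0.124,"ay": 0,"az": 0,"dx": 0,"dy": 0,"dz": 0,"hand": -1}])

```text
time_s: 1.58
tool_pos: [0.5554, 0.1316, 0.2479]
orientation: [0.575, -0.412, 0.575, 0.412]
wrist_force: [0.0, -0.1, 0.9]
gripper_width: 0.0867
```

```bash
cat >> h.py <<'E'
def to(target,yaw=None):
    """tool-frame shift to world target, yaw of tool z; waits nothing"""
    o=arm.get_obs(); A=q2R(o["orientation"]); p=o["tool_pos"]
    print("t",o["time_s"],"pos",p.round(4),"F",o["wrist_force"].round(1),"T",o["wrist_torque"].round(2),"w",round(o["gripper_width"],4),"yaw",np.degrees(np.arctan2(A[1,2],A[0,2])).round(2),"tilt x",A[:,0].round(4),"q",o["qpos"].round(2))
    if target is not None: print("tool shift",(A.T@(np.array(target)-p)).round(4))
    if yaw is not None: print("ax",np.radians((np.degrees(np.arctan2(A[1,2],A[0,2]))-yaw)).round(4))
E
python3 -c "
from h import *
to([.5432,.1905,.12],71)"
```

```text
t 1.5833 pos [0.5554 0.1316 0.2479] F [ 0.  -0.1  0.9] T [ 0.07 -0.06  0.06] w 0.0867 yaw 71.26 tilt x [-0.e+00 -6.e-04 -1.e+00] q [ 0.04  0.43  1.55 -0.    1.16 -1.21]
tool shift [0.1278 0.0305 0.0519]
ax 0.0045
```

Emit:
carry_out(motion=[{"ax": 0,"ay": 0,"az": 0,"dx": 0.02,"dy": 0.01,"dz": 0.018,"hand": -1},{"ax": 0,"ay": 0,"az": 0,"dx": 0.036,"dy": 0.01,"dz": 0.018,"hand": -1},{"ax": 0,"ay": 0,"az": 0,"dx": 0.036,"dy": 0.0105,"dz": 0.016,"hand": -1},{"ax": 0,"ay": 0,"az": 0,"dx": 0.036,"dy": 0,"dz": 0,"hand": -1},{"ax": 0,"ay": 0,"az": 0,"dx": 0,"dy": 0,"dz": 0,"hand": -1},{"ax": 0,"ay": 0,"az": 0,"dx": 0,"dy": 0,"dz": 0,"hand": -1},{"ax": 0,"ay": 0,"az": 0,"dx": 0,"dy": 0,"dz": 0,"hand": -1}])

```text
time_s: 2.17
tool_pos: [0.5446, 0.1916, 0.1214]
orientation: [0.577, -0.411, 0.575, 0.41]
wrist_force: [0.1, -0.3, 1.1]
gripper_width: 0.0872
```

```bash
python3 -c "
from h import *
to([.5432,.1905,.062],71)
s=arm.snapshot('side'); w=arm.snapshot('wrist')
to([.5432,.1905,.062],71)
cv2.imwrite('pics/a.png',np.vstack([cv2.resize(s['frame'][110:220,200:400],(600,330)),cv2.resize(w['frame'][:, :],(600,270))[:270]]))"
```

```text
t 2.1667 pos [0.5446 0.1916 0.1214] F [ 0.1 -0.3  1.1] T [ 0.02 -0.06 -0.01] w 0.0872 yaw 70.95 tilt x [ 2.6e-03  1.0e-04 -1.0e+00] q [ 0.14  0.61  1.65 -0.    0.88 -1.09]
tool shift [ 0.0594  0.0011 -0.0015]
ax -0.0009
t 2.2667 pos [0.5451 0.192  0.1227] F [-1.1 -0.6  0.1] T [ 0.05 -0.07  0.04] w 0.0869 yaw 70.96 tilt x [ 5.3e-03  6.0e-04 -1.0e+00] q [ 0.15  0.61  1.65 -0.    0.88 -1.09]
tool shift [ 0.0606  0.0016 -0.0021]
ax -0.0007
```

View pics/a.png

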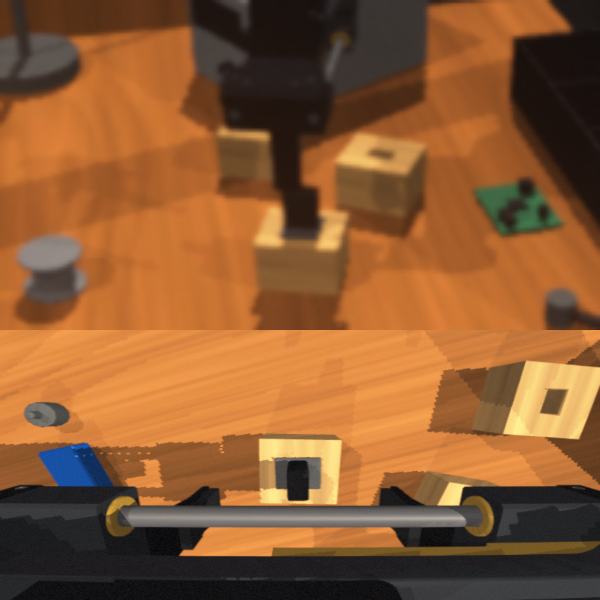

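Both views show the key centred between the open fingers, so I descend and close.

Emit:
carry_out(motion=[{"ax": 0,"ay": 0,"az": 0,"dx": 0.025,"dy": 0.001,"dz": -0.0015,"hand": -1},{"ax": 0,"ay": 0,"az": 0,"dx": 0.025,"dy": 0,"dz": 0,"hand": -1},{"ax": 0,"ay": 0,"az": 0,"dx": 0.01,"dy": 0,"dz": 0,"hand": -1},{"ax": 0,"ay": 0,"az": 0,"dx": 0,"dy": 0,"dz": 0,"hand": -1},{"ax": 0,"ay": 0,"az": 0,"dx": 0,"dy": 0,"dz": 0,"hand": 1},{"ax": 0,"ay": 0,"az": 0,"dx": 0,"dy": 0,"dz": 0,"hand": 1},{"ax": 0,"ay": 0,"az": 0,"dx": 0,"dy": 0,"dz": 0,"hand": 1},{"ax": 0,"ay": 0,"az": 0,"dx": 0,"dy": 0,"dz": 0,"hand": 1},{"ax": 0,"ay": 0,"az": 0,"dx": 0,"dy": 0,"dz": 0,"hand": 1},{"ax": 0,"ay": 0,"az": 0,"dx": 0,"dy": 0,"dz": 0,"hand": 1}])

```text
time_s: 3.1
tool_pos: [0.5415, 0.1917, 0.0607]
orientation: [0.576, -0.411, 0.575, 0.411]
wrist_force: [-0.5, -0.2, -0.7]
gripper_width: 0.0548
```

Emit:
carry_out(motion=[{"ax": 0,"ay": 0,"az": 0,"dx": 0,"dy": 0,"dz": 0,"hand": 1},{"ax": 0,"ay": 0,"az": 0,"dx": 0,"dy": 0,"dz": 0,"hand": 1}])

```text
time_s: 3.27
tool_pos: [0.5412, 0.1916, 0.0602]
orientation: [0.576, -0.411, 0.575, 0.411]
wrist_force: [0.5, -0.9, -0.7]
gripper_width: 0.0417
```

```bash
python3 -c "
from h import *
to(None)"
```

```text
t 3.2667 pos [0.5412 0.1916 0.0602] F [ 0.5 -0.9 -0.7] T [ 0.1  -0.05 -0.01] w 0.0417 yaw 71.05 tilt x [ 1.e-04 -0.e+00 -1.e+00] q [ 0.15  0.7   1.69 -0.    0.75 -1.09]
```

Emit:
carry_out(motion=[{"ax": 0,"ay": 0,"az": 0,"dx": 0,"dy": 0,"dz": 0,"hand": 1},{"ax": 0,"ay": 0,"az": 0,"dx": 0,"dy": 0,"dz": 0,"hand": 1},{"ax": 0,"ay": 0,"az": 0,"dx": 0,"dy": 0,"dz": 0,"hand": 1},{"ax": 0,"ay": 0,"az": 0,"dx": 0,"dy": 0,"dz": 0,"hand": 1},{"ax": 0,"ay": 0,"az": 0,"dx": 0,"dy": 0,"dz": 0,"hand": 1},{"ax": 0,"ay": 0,"az": 0,"dx": 0,"dy": 0,"dz": 0,"hand": 1},{"ax": 0,"ay": 0,"az": 0,"dx": 0,"dy": 0,"dz": 0,"hand": 1}])

```text
time_s: 3.85
tool_pos: [0.5412, 0.1916, 0.0601]
orientation: [0.576, -0.411, 0.576, 0.411]
wrist_force: [-1.3, 0.7, -0.5]
gripper_width: 0.0133
```

```bash
python3 -c "
from h import *
to(None); to(None)"
```

```text
t 3.85 pos [0.5412 0.1916 0.0601] F [-1.3  0.7 -0.5] T [ 0.13 -0.03  0.01] w 0.0133 yaw 71.04 tilt x [-0.  0. -1.] q [ 0.15  0.7   1.69  0.    0.75 -1.09]
t 3.85 pos [0.5412 0.1916 0.0601] F [-1.3  0.7 -0.5] T [ 0.13 -0.03  0.01] w 0.0133 yaw 71.04 tilt x [-0.  0. -1.] q [ 0.15  0.7   1.69  0.    0.75 -1.09]
```

Emit:
carry_out(motion=[{"ax": 0,"ay": 0,"az": 0,"dx": -0.02,"dy": 0,"dz": 0,"hand": 1},{"ax": 0,"ay": 0,"az": 0,"dx": -0.03,"dy": 0,"dz": 0,"hand": 1},{"ax": 0,"ay": 0,"az": 0,"dx": -0.035,"dy": 0,"dz": 0,"hand": 1},{"ax": 0,"ay": 0,"az": 0,"dx": -0.035,"dy": 0,"dz": 0,"hand": 1},{"ax": 0,"ay": 0,"az": 0,"dx": -0.02,"dy": 0,"dz": 0,"hand": 1},{"ax": 0,"ay": 0,"az": 0,"dx": 0,"dy": 0,"dz": 0,"hand": 1},{"ax": 0,"ay": 0,"az": 0,"dx": 0,"dy": 0,"dz": 0,"hand": 1}])

```text
time_s: 4.43
tool_pos: [0.5416, 0.1917, 0.2012]
orientation: [0.576, -0.411, 0.575, 0.41]
wrist_force: [-0.9, 0.0, -1.7]
gripper_width: 0.0136
```

```bash
python3 -c "
from h import *
to([.4707,-.16,.22])"
```

```text
t 4.4333 pos [0.5416 0.1917 0.2012] F [-0.9  0.  -1.7] T [ 0.09 -0.02  0.06] w 0.0136 yaw 71.05 tilt x [ 2.5e-03  4.0e-04 -1.0e+00] q [ 0.15  0.49  1.59 -0.    1.05 -1.09]
tool shift [-0.0191 -0.0472 -0.3556]
```

Emit:
carry_out(motion=[{"ax": 0,"ay": 0,"az": 0,"dx": -0.01,"dy": -0.006,"dz": -0.018,"hand": 1},{"ax": 0,"ay": 0,"az": 0,"dx": -0.01,"dy": -0.012,"dz": -0.036,"hand": 1},{"ax": 0,"ay": 0,"az": 0,"dx": 0,"dy": -0.012,"dz": -0.036,"hand": 1},{"ax": 0,"ay": 0,"az": 0,"dx": 0,"dy": -0.012,"dz": -0.036,"hand": 1},{"ax": 0,"ay": 0,"az": 0,"dx": 0,"dy": -0.012,"dz": -0.036,"hand": 1},{"ax": 0,"ay": 0,"az": 0,"dx": 0,"dy": -0.012,"dz": -0.036,"hand": 1},{"ax": 0,"ay": 0,"az": 0,"dx": 0,"dy": -0.012,"dz": -0.036,"hand": 1},{"ax": 0,"ay": 0,"az": 0,"dx": 0,"dy": -0.012,"dz": -0.036,"hand": 1},{"ax": 0,"ay": 0,"az": 0,"dx": 0,"dy": -0.012,"dz": -0.036,"hand": 1},{"ax": 0,"ay": 0,"az": 0,"dx": 0,"dy": -0.012,"dz": -0.036,"hand": 1}])

```text
time_s: 5.27
tool_pos: [0.5361, -0.17, 0.2176]
orientation: [0.575, -0.409, 0.576, 0.412]
wrist_force: [0.3, 0.5, -1.4]
gripper_width: 0.0133
```

```bash
python3 -c "
from h import *
to([.537,-.263,.22])"
```

```text
t 5.2667 pos [ 0.5361 -0.17    0.2176] F [ 0.3  0.5 -1.4] T [ 0.09 -0.06  0.04] w 0.0133 yaw 71.03 tilt x [-0.0046  0.0026 -1.    ] q [-0.51  0.46  1.6   0.    1.08 -1.75]
tool shift [-0.0027 -0.031  -0.0876]
```

Emit:
carry_out(motion=[{"ax": 0,"ay": 0,"az": 0,"dx": 0,"dy": -0.012,"dz": -0.036,"hand": 1},{"ax": 0,"ay": 0,"az": 0,"dx": 0,"dy": -0.012,"dz": -0.036,"hand": 1},{"ax": 0,"ay": 0,"az": 0,"dx": 0,"dy": -0.007,"dz": -0.018,"hand": 1},{"ax": 0,"ay": 0,"az": 0,"dx": 0,"dy": 0,"dz": 0,"hand": 1},{"ax": 0,"ay": 0,"az": 0,"dx": 0,"dy": 0,"dz": 0,"hand": 1},{"ax": 0,"ay": 0,"az": 0,"dx": 0,"dy": 0,"dz": 0,"hand": 1},{"ax": 0,"ay": 0,"az": 0,"dx": 0,"dy": 0,"dz": 0,"hand": 1}])

```text
time_s: 5.85
tool_pos: [0.5373, -0.2621, 0.2189]
orientation: [0.575, -0.41, 0.575, 0.412]
wrist_force: [-0.7, -0.5, -1.1]
gripper_width: 0.0138
```

```bash
python3 -c "
from h import *
import pickle
to(None)
s=arm.snapshot('side'); w=arm.snapshot('wrist')
to(None)
pickle.dump((s,w,arm.get_obs()),open('t1.pkl','wb'))
cv2.imwrite('pics/t1.png',np.vstack([cv2.resize(s['frame'][200:400,200:460],(780,600))[:]])[:600])
cv2.imwrite('pics/t1w.png',w['frame'])
"
```

```text
t 5.85 pos [ 0.5373 -0.2621  0.2189] F [-0.7 -0.5 -1.1] T [ 0.07 -0.03 -0.01] w 0.0138 yaw 71.13 tilt x [-0.0025  0.0023 -1.    ] q [-0.64  0.51  1.51  0.    1.13 -1.88]
t 5.95 pos [ 0.5379 -0.2623  0.2197] F [ 0.7 -0.3 -0.7] T [ 0.09 -0.05  0.  ] w 0.0138 yaw 71.15 tilt x [-0.0011  0.0011 -1.    ] q [-0.64  0.5   1.51  0.    1.13 -1.88]
```

View pics/t1w.png

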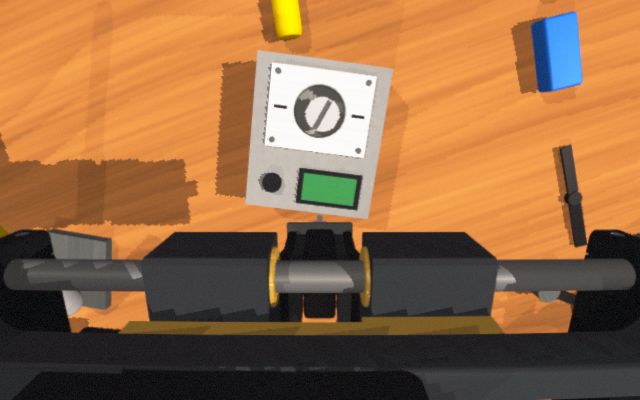

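The wrist view shows the tester with its stud at (321,112), the ridges at (280,106) and (358,117), and the screen at (330,188). I'll view an enlarged crop of this.

```bash
python3 -c "
from h import *
import pickle
s,w,o=pickle.load(open('t1.pkl','rb'))
cv2.imwrite('pics/t1c.png',cv2.resize(w['frame'][50:170,250:400],None,fx=5,fy=5,interpolation=cv2.INTER_CUBIC))
"
```

```text
(no output)
```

View pics/t1c.png

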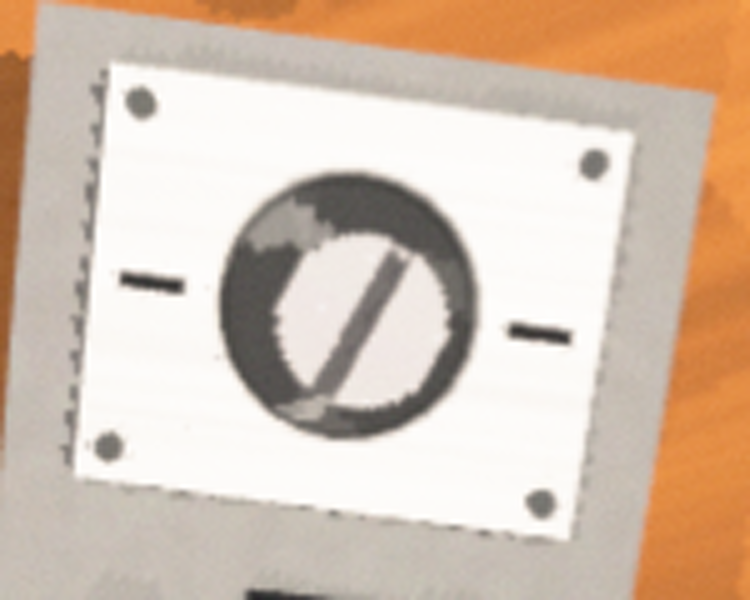

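```bash
python3 -c "
from h import *
import pickle
s,w,o=pickle.load(open('t1.pkl','rb'))
f=lambda a:np.array(a)/5+[250-.4,50-.4]
an=lambda d:np.degrees(np.arctan2(d[1],d[0]))
P=onz(w,f([[349,305]]),.058); print('hole',P)
Q=onz(w,f([[402,252],[322,395],[361,321]]),.062); print('stud',Q[2],'mid',Q[:2].mean(0),'slot yaw',an(Q[1]-Q[0]))
r=onz(w,f([[151,282],[540,333]]),.059); print('ridge mid',r.mean(0),'yaw',an(r[1]-r[0]))
h=onz(w,f([[112,62],[633,132],[570,540],[75,475]]),.058); print('plate',h.mean(0),an(h[1]-h[0]),an(h[2]-h[3]),an(h[3]-h[0]),an(h[2]-h[1]))
# side view: stud & key
print('expected tip px side',proj(s,[o['tool_pos']-[0,0,.0531],Q[2]]))
cv2.imwrite('pics/t1s.png',cv2.resize(s['frame'][180:360,240:440],None,fx=3,fy=3,interpolation=cv2.INTER_CUBIC))
"
```

```text
hole [[ 0.46924236 -0.23948839  0.058     ]]
stud [ 0.47256671 -0.23837221  0.062     ] mid [ 0.47311616 -0.23844139  0.062     ] slot yaw -48.61081995129611
ridge mid [ 0.46947302 -0.24010527  0.059     ] yaw 63.928134008446634
plate [ 0.46956117 -0.23979378  0.058     ] 63.9518235303803 63.719372026991934 -26.05374270196515 -25.879765126731584
expected tip px side [[342.62524157 280.96622441]
 [298.98871736 322.0706087 ]]
```

View pics/t1s.png

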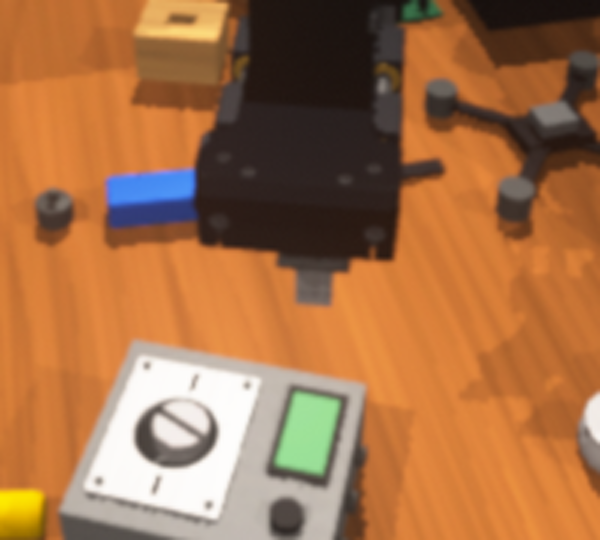

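The slot yaw is about -48.6° and the tester yaw about -26°, so the stud is at about 0.39 rad. Seen from the side, the tip is at (344.5,280.8) and the stud at (301.3,321.3). I'll hover above the stud, aligned with its slot, and check from there.

Emit:
carry_out(motion=[{"ax": 0.104,"ay": 0,"az": 0,"dx": 0,"dy": 0,"dz": 0,"hand": 1},{"ax": 0.104,"ay": 0,"az": 0,"dx": 0,"dy": 0,"dz": 0,"hand": 1},{"ax": 0.104,"ay": 0,"az": 0,"dx": 0,"dy": 0,"dz": 0,"hand": 1},{"ax": 0.104,"ay": 0,"az": 0,"dx": 0,"dy": 0,"dz": 0,"hand": 1},{"ax": 0.104,"ay": 0,"az": 0,"dx": 0,"dy": 0,"dz": 0,"hand": 1},{"ax": 0,"ay": 0,"az": 0,"dx": 0.02,"dy": 0.021,"dz": -0.011,"hand": 1},{"ax": 0,"ay": 0,"az": 0,"dx": 0.025,"dy": 0.021,"dz": -0.011,"hand": 1},{"ax": 0,"ay": 0,"az": 0,"dx": 0.03,"dy": 0.02,"dz": -0.011,"hand": 1},{"ax": 0,"ay": 0,"az": 0,"dx": 0,"dy": 0,"dz": 0,"hand": 1},{"ax": 0,"ay": 0,"az": 0,"dx": 0,"dy": 0,"dz": 0,"hand": 1}])

```text
time_s: 6.78
tool_pos: [0.4701, -0.2366, 0.1437]
orientation: [0.661, -0.248, 0.663, 0.251]
wrist_force: [0.3, -0.6, -1.2]
gripper_width: 0.0134
```

Emit:
carry_out(motion=[{"ax": 0,"ay": 0,"az": 0,"dx": 0,"dy": 0,"dz": 0,"hand": 1},{"ax": 0,"ay": 0,"az": 0,"dx": 0,"dy": 0,"dz": 0,"hand": 1}])

```text
time_s: 6.95
tool_pos: [0.4745, -0.2402, 0.1464]
orientation: [0.663, -0.251, 0.661, 0.248]
wrist_force: [0.4, -0.1, -0.7]
gripper_width: 0.0136
```

```bash
python3 -c "
from h import *
to([.472,-.2375,.120],41.4)"
```

```text
t 6.95 pos [ 0.4745 -0.2402  0.1464] F [ 0.4 -0.1 -0.7] T [ 0.04 -0.07 -0.  ] w 0.0136 yaw 41.3 tilt x [ 0.0036 -0.0028 -1.    ] q [-0.68  0.52  1.75  0.    0.86 -1.4 ]
tool shift [ 0.0264  0.0038 -0.0001]
ax -0.0017
```

Emit:
carry_out(motion=[{"ax": 0,"ay": 0,"az": 0,"dx": 0.011,"dy": 0.002,"dz": 0,"hand": 1},{"ax": 0,"ay": 0,"az": 0,"dx": 0.011,"dy": 0,"dz": 0,"hand": 1},{"ax": 0,"ay": 0,"az": 0,"dx": 0,"dy": 0,"dz": 0,"hand": 1},{"ax": 0,"ay": 0,"az": 0,"dx": 0,"dy": 0,"dz": 0,"hand": 1},{"ax": 0,"ay": 0,"az": 0,"dx": 0,"dy": 0,"dz": 0,"hand": 1},{"ax": 0,"ay": 0,"az": 0,"dx": 0,"dy": 0,"dz": 0,"hand": 1}])

```text
time_s: 7.45
tool_pos: [0.4719, -0.2384, 0.1241]
orientation: [0.662, -0.25, 0.661, 0.248]
wrist_force: [-0.6, -0.1, 0.2]
gripper_width: 0.0138
```

```bash
python3 -c "
from h import *
import pickle
to([.472,-.2375,.120],41.4)
s=arm.snapshot('side');c=arm.snapshot('scene')
to([.472,-.2375,.120],41.4)
o=arm.get_obs();pickle.dump((s,c,o),open('t2.pkl','wb'))
P=o['tool_pos']-[0,0,.0531]; u=np.array([np.cos(np.radians(-48.6)),np.sin(np.radians(-48.6)),0])*.009
print(proj(s,[P-u,P+u]),proj(c,[P-u,P+u]))
cv2.imwrite('pics/t2.png',np.vstack([cv2.resize(s['frame'][275:360,255:365],(660,510),interpolation=cv2.INTER_CUBIC)]))
"
```

```text
t 7.45 pos [ 0.4719 -0.2384  0.1241] F [-0.6 -0.1  0.2] T [ 0.   -0.03  0.04] w 0.0138 yaw 41.26 tilt x [ 0.0019 -0.0015 -1.    ] q [-0.68  0.56  1.77 -0.    0.81 -1.4 ]
tool shift [0.0041 0.0006 0.0006]
ax -0.0024
t 7.55 pos [ 0.4716 -0.2382  0.1238] F [-0.6 -0.1 -1. ] T [ 0.05 -0.04 -0.02] w 0.0136 yaw 41.26 tilt x [ 0.0013 -0.0011 -1.    ] q [-0.68  0.56  1.77  0.    0.81 -1.4 ]
tool shift [0.0038 0.0002 0.0007]
ax -0.0025
[[293.89857896 315.89217666]
 [302.45691243 321.2501291 ]] [[300.31148069 137.30782949]
 [294.3797501  136.42715079]]
```

View pics/t2.png

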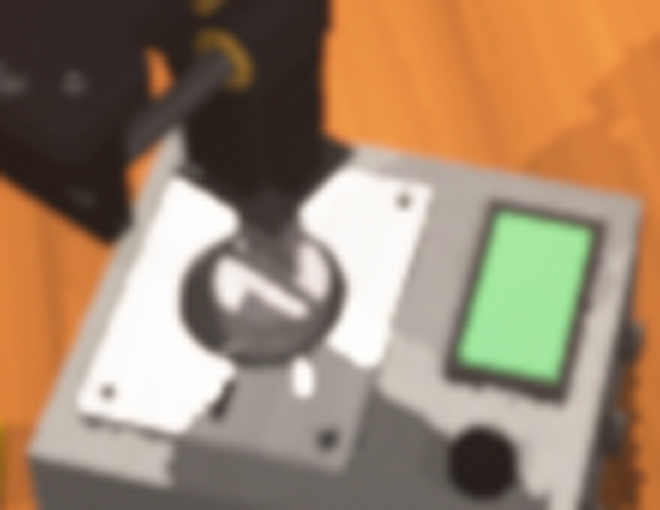

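The view shows the blade hovering directly over the stud, roughly along the slot, so I'll feel downwards from here.

Emit:
carry_out(motion=[{"ax": 0,"ay": 0,"az": 0,"dx": 0.004,"dy": 0,"dz": 0.0005,"hand": 1},{"ax": 0,"ay": 0,"az": 0,"dx": 0.003,"dy": 0,"dz": 0,"hand": 1},{"ax": 0,"ay": 0,"az": 0,"dx": 0.002,"dy": 0,"dz": 0,"hand": 1},{"ax": 0,"ay": 0,"az": 0,"dx": 0.001,"dy": 0,"dz": 0,"hand": 1},{"ax": 0,"ay": 0,"az": 0,"dx": 0,"dy": 0,"dz": 0,"hand": 1},{"ax": 0,"ay": 0,"az": 0,"dx": 0,"dy": 0,"dz": 0,"hand": 1},{"ax": 0,"ay": 0,"az": 0,"dx": 0,"dy": 0,"dz": 0,"hand": 1}])

```text
time_s: 8.13
tool_pos: [0.4715, -0.2374, 0.1134]
orientation: [0.662, -0.249, 0.662, 0.249]
wrist_force: [-0.1, 0.9, 4.4]
gripper_width: 0.014
```

```bash
python3 -c "
from h import *
to(None)"
```

```text
t 8.1333 pos [ 0.4715 -0.2374  0.1134] F [-0.1  0.9  4.4] T [ 0.17  0.05 -0.02] w 0.014 yaw 41.25 tilt x [ 2.e-04 -2.e-04 -1.e+00] q [-0.68  0.57  1.78 -0.    0.79 -1.4 ]
```

Contact at tip z of about 60.3 mm, so the blade is resting on the face. The side view puts the slot about 1.5 mm toward +tool z, so I search that way.

Emit:
carry_out(motion=[{"ax": 0,"ay": 0,"az": 0,"dx": 0,"dy": 0,"dz": 0.0005,"hand": 1},{"ax": 0,"ay": 0,"az": 0,"dx": 0,"dy": 0,"dz": 0.0005,"hand": 1},{"ax": 0,"ay": 0,"az": 0,"dx": 0,"dy": 0,"dz": 0,"hand": 1},{"ax": 0,"ay": 0,"az": 0,"dx": 0,"dy": 0,"dz": 0,"hand": 1},{"ax": 0,"ay": 0,"az": 0,"dx": 0,"dy": 0,"dz": 0,"hand": 1}])

```text
time_s: 8.55
tool_pos: [0.472, -0.237, 0.1132]
orientation: [0.662, -0.249, 0.662, 0.249]
wrist_force: [-2.0, -1.3, 3.8]
gripper_width: 0.0138
```

Emit:
carry_out(motion=[{"ax": 0,"ay": 0,"az": 0,"dx": 0,"dy": 0,"dz": 0.0005,"hand": 1},{"ax": 0,"ay": 0,"az": 0,"dx": 0,"dy": 0,"dz": 0.0005,"hand": 1},{"ax": 0,"ay": 0,"az": 0,"dx": 0,"dy": 0,"dz": 0,"hand": 1},{"ax": 0,"ay": 0,"az": 0,"dx": 0,"dy": 0,"dz": 0,"hand": 1},{"ax": 0,"ay": 0,"az": 0,"dx": 0,"dy": 0,"dz": 0,"hand": 1}])

```text
time_s: 8.97
tool_pos: [0.4729, -0.2357, 0.1127]
orientation: [0.662, -0.249, 0.662, 0.249]
wrist_force: [0.3, -0.8, -1.7]
gripper_width: 0.0139
```

```bash
python3 -c "
from h import *
to(None)"
```

```text
t 8.9667 pos [ 0.4729 -0.2357  0.1127] F [ 0.3 -0.8 -1.7] T [ 0.01 -0.07  0.02] w 0.0139 yaw 41.25 tilt x [-3.e-04  7.e-04 -1.e+00] q [-0.67  0.58  1.78  0.    0.79 -1.39]
```

The vertical force has dropped away, so the blade is in the slot. I push deeper.

Emit:
carry_out(motion=[{"ax": 0,"ay": 0,"az": 0,"dx": 0.0015,"dy": 0,"dz": 0,"hand": 1},{"ax": 0,"ay": 0,"az": 0,"dx": 0.0015,"dy": 0,"dz": 0,"hand": 1},{"ax": 0,"ay": 0,"az": 0,"dx": 0.001,"dy": 0,"dz": 0,"hand": 1},{"ax": 0,"ay": 0,"az": 0,"dx": 0,"dy": 0,"dz": 0,"hand": 1},{"ax": 0,"ay": 0,"az": 0,"dx": 0,"dy": 0,"dz": 0,"hand": 1},{"ax": 0,"ay": 0,"az": 0,"dx": 0,"dy": 0,"dz": 0,"hand": 1}])

```text
time_s: 9.47
tool_pos: [0.4729, -0.2361, 0.1091]
orientation: [0.662, -0.249, 0.662, 0.249]
wrist_force: [-1.1, -0.2, -1.2]
gripper_width: 0.0135
```

```bash
python3 -c "
from h import *
to(None)"
```

```text
t 9.4667 pos [ 0.4729 -0.2361  0.1091] F [-1.1 -0.2 -1.2] T [ 0.06 -0.03 -0.04] w 0.0135 yaw 41.25 tilt x [-0.  0. -1.] q [-0.67  0.58  1.78  0.    0.78 -1.39]
```

Emit:
carry_out(motion=[{"ax": 0.05,"ay": 0,"az": 0,"dx": 0.0007,"dy": 0,"dz": 0,"hand": 1},{"ax": 0.07,"ay": 0,"az": 0,"dx": 0,"dy": 0,"dz": 0,"hand": 1},{"ax": 0.07,"ay": 0,"az": 0,"dx": 0,"dy": 0,"dz": 0,"hand": 1},{"ax": 0.06,"ay": 0,"az": 0,"dx": 0,"dy": 0,"dz": 0,"hand": 1},{"ax": 0,"ay": 0,"az": 0,"dx": 0,"dy": 0,"dz": 0,"hand": 1},{"ax": 0,"ay": 0,"az": 0,"dx": 0,"dy": 0,"dz": 0,"hand": 1}])

```text
time_s: 9.97
tool_pos: [0.4732, -0.236, 0.1085]
orientation: [0.688, -0.165, 0.687, 0.165]
wrist_force: [2.4, 0.9, -2.0]
gripper_width: 0.0134
```

```bash
python3 -c "
from h import *
to(None)"
```

```text
t 9.9667 pos [ 0.4732 -0.236   0.1085] F [ 2.4  0.9 -2. ] T [ 0.21 -0.34 -0.01] w 0.0134 yaw 27.01 tilt x [ 7.e-04 -1.e-04 -1.e+00] q [-0.67  0.58  1.78  0.    0.78 -1.15]
```

Emit:
carry_out(motion=[{"ax": 0.07,"ay": 0,"az": 0,"dx": 0,"dy": 0,"dz": 0,"hand": 1},{"ax": 0.07,"ay": 0,"az": 0,"dx": 0,"dy": 0,"dz": 0,"hand": 1},{"ax": 0.07,"ay": 0,"az": 0,"dx": 0,"dy": 0,"dz": 0,"hand": 1},{"ax": 0.07,"ay": 0,"az": 0,"dx": 0,"dy": 0,"dz": 0,"hand": 1},{"ax": 0.07,"ay": 0,"az": 0,"dx": 0,"dy": 0,"dz": 0,"hand": 1},{"ax": 0,"ay": 0,"az": 0,"dx": 0,"dy": 0,"dz": 0,"hand": 1},{"ax": 0,"ay": 0,"az": 0,"dx": 0,"dy": 0,"dz": 0,"hand": 1}])

```text
time_s: 10.55
tool_pos: [0.4737, -0.2361, 0.1085]
orientation: [0.706, -0.043, 0.705, 0.043]
wrist_force: [2.7, 1.4, -2.8]
gripper_width: 0.0139
```

```bash
python3 -c "
from h import *
to(None)"
```

```text
t 10.55 pos [ 0.4737 -0.2361  0.1085] F [ 2.7  1.4 -2.8] T [ 0.4  -0.76  0.05] w 0.0139 yaw 7.0 tilt x [ 1.7e-03 -2.0e-04 -1.0e+00] q [-0.67  0.58  1.78  0.    0.78 -0.8 ]
```

Emit:
carry_out(motion=[{"ax": 0.07,"ay": 0,"az": 0,"dx": 0,"dy": 0.0003,"dz": 0.0005,"hand": 1},{"ax": 0.07,"ay": 0,"az": 0,"dx": 0,"dy": 0.0002,"dz": 0.0005,"hand": 1},{"ax": 0.07,"ay": 0,"az": 0,"dx": 0,"dy": 0,"dz": 0,"hand": 1},{"ax": 0.07,"ay": 0,"az": 0,"dx": 0,"dy": 0,"dz": 0,"hand": 1},{"ax": 0.07,"ay": 0,"az": 0,"dx": 0,"dy": 0,"dz": 0,"hand": 1},{"ax": 0.05,"ay": 0,"az": 0,"dx": 0,"dy": 0,"dz": 0,"hand": 1},{"ax": 0,"ay": 0,"az": 0,"dx": 0,"dy": 0,"dz": 0,"hand": 1},{"ax": 0,"ay": 0,"az": 0,"dx": 0,"dy": 0,"dz": 0,"hand": 1}])

```text
time_s: 11.22
tool_pos: [0.4745, -0.236, 0.1085]
orientation: [0.701, 0.097, 0.7, -0.098]
wrist_force: [2.6, 0.9, -3.2]
gripper_width: 0.0137
```

```bash
python3 -c "
from h import *
to(None)"
```

```text
t 11.2167 pos [ 0.4745 -0.236   0.1085] F [ 2.6  0.9 -3.2] T [ 0.09 -0.66  0.05] w 0.0137 yaw -15.89 tilt x [ 0.0014 -0.001  -1.    ] q [-0.67  0.58  1.78  0.    0.78 -0.4 ]
```

Emit:
carry_out(motion=[{"ax": 0.04,"ay": 0,"az": 0,"dx": 0,"dy": 0,"dz": 0,"hand": 1},{"ax": 0.04,"ay": 0,"az": 0,"dx": 0,"dy": 0,"dz": 0,"hand": 1},{"ax": 0.04,"ay": 0,"az": 0,"dx": 0,"dy": 0,"dz": 0,"hand": 1},{"ax": 0.04,"ay": 0,"az": 0,"dx": 0,"dy": 0,"dz": 0,"hand": 1},{"ax": 0,"ay": 0,"az": 0,"dx": 0,"dy": 0,"dz": 0,"hand": 1},{"ax": 0,"ay": 0,"az": 0,"dx": 0,"dy": 0,"dz": 0,"hand": 1},{"ax": 0,"ay": 0,"az": 0,"dx": 0,"dy": 0,"dz": 0,"hand": 1}])

```text
time_s: 11.8
tool_pos: [0.4746, -0.2361, 0.1086]
orientation: [0.691, 0.153, 0.689, -0.154]
wrist_force: [4.6, 0.3, -2.6]
gripper_width: 0.0137
```

```bash
python3 -c "
from h import *
to(None)"
```

```text
t 11.8 pos [ 0.4746 -0.2361  0.1086] F [ 4.6  0.3 -2.6] T [ 0.03 -0.91  0.02] w 0.0137 yaw -25.12 tilt x [ 0.0018 -0.0013 -1.    ] q [-0.67  0.58  1.78  0.    0.78 -0.23]
```

Emit:
carry_out(motion=[{"ax": 0.03,"ay": 0,"az": 0,"dx": 0,"dy": 0,"dz": 0,"hand": 1},{"ax": 0,"ay": 0,"az": 0,"dx": 0,"dy": 0,"dz": 0,"hand": 1},{"ax": 0,"ay": 0,"az": 0,"dx": 0,"dy": 0,"dz": 0,"hand": 1},{"ax": 0,"ay": 0,"az": 0,"dx": 0,"dy": 0,"dz": 0,"hand": 1}])

```text
time_s: 12.13
tool_pos: [0.4741, -0.2358, 0.1086]
orientation: [0.688, 0.164, 0.687, -0.164]
wrist_force: [4.4, -0.4, -4.0]
gripper_width: 0.0137
```

```bash
python3 -c "
from h import *
to(None); s=arm.snapshot('side'); to(None)
cv2.imwrite('pics/t3.png',cv2.resize(s['frame'][260:370,250:390],None,fx=5,fy=5,interpolation=cv2.INTER_CUBIC))"
```

```text
t 12.1333 pos [ 0.4741 -0.2358  0.1086] F [ 4.4 -0.4 -4. ] T [-0.09 -0.9   0.04] w 0.0137 yaw -26.87 tilt x [ 7.e-04 -7.e-04 -1.e+00] q [-0.67  0.58  1.78 -0.    0.78 -0.2 ]
t 12.1833 pos [ 0.4741 -0.2358  0.1085] F [ 4.1 -2.  -2.8] T [-0.11 -0.9   0.07] w 0.0139 yaw -26.88 tilt x [ 6.e-04 -6.e-04 -1.e+00] q [-0.67  0.58  1.78 -0.    0.78 -0.2 ]
```

Emit:
carry_out(motion=[{"ax": 0.025,"ay": 0,"az": 0,"dx": 0,"dy": 0,"dz": 0.0005,"hand": 1},{"ax": 0.025,"ay": 0,"az": 0,"dx": 0,"dy": 0,"dz": 0.0005,"hand": 1},{"ax": 0,"ay": 0,"az": 0,"dx": 0,"dy": 0,"dz": 0,"hand": 1},{"ax": 0,"ay": 0,"az": 0,"dx": 0,"dy": 0,"dz": 0,"hand": 1},{"ax": 0,"ay": 0,"az": 0,"dx": 0,"dy": 0,"dz": 0,"hand": 1}])

```text
time_s: 12.6
tool_pos: [0.4744, -0.2358, 0.1085]
orientation: [0.683, 0.181, 0.684, -0.181]
wrist_force: [3.1, -0.0, -1.6]
gripper_width: 0.0138
```

```bash
python3 -c "
from h import *
to(None)"
```

```text
t 12.6 pos [ 0.4744 -0.2358  0.1085] F [ 3.1 -0.  -1.6] T [-0.09 -0.54  0.08] w 0.0138 yaw -29.74 tilt x [-7.e-04  2.e-04 -1.e+00] q [-0.67  0.58  1.78 -0.    0.78 -0.15]
```

Emit:
carry_out(motion=[{"ax": 0.02,"ay": 0,"az": 0,"dx": 0,"dy": 0,"dz": 0.0005,"hand": 1},{"ax": 0.01,"ay": 0,"az": 0,"dx": 0,"dy": 0,"dz": 0,"hand": 1},{"ax": 0,"ay": 0,"az": 0,"dx": 0,"dy": 0,"dz": 0,"hand": 1},{"ax": 0,"ay": 0,"az": 0,"dx": 0,"dy": 0,"dz": 0,"hand": 1},{"ax": 0,"ay": 0,"az": 0,"dx": 0,"dy": 0,"dz": 0,"hand": 1}])

```text
time_s: 13.02
tool_pos: [0.4746, -0.2359, 0.1084]
orientation: [0.68, 0.192, 0.681, -0.192]
wrist_force: [0.9, 0.1, 0.2]
gripper_width: 0.0139
```

```bash
python3 -c "
from h import *
to(None)"
```

```text
t 13.0167 pos [ 0.4746 -0.2359  0.1084] F [0.9 0.1 0.2] T [-0.04 -0.1   0.06] w 0.0139 yaw -31.5 tilt x [-1.3e-03  7.0e-04 -1.0e+00] q [-0.67  0.58  1.78 -0.    0.78 -0.12]
```

Emit:
carry_out(motion=[{"ax": 0.02,"ay": 0,"az": 0,"dx": 0,"dy": 0,"dz": 0,"hand": 1},{"ax": 0,"ay": 0,"az": 0,"dx": 0,"dy": 0,"dz": 0,"hand": 1},{"ax": 0,"ay": 0,"az": 0,"dx": 0,"dy": 0,"dz": 0,"hand": 1},{"ax": 0,"ay": 0,"az": 0,"dx": 0,"dy": 0,"dz": 0,"hand": 1}])

```text
time_s: 13.35
tool_pos: [0.4747, -0.2359, 0.1084]
orientation: [0.678, 0.199, 0.679, -0.199]
wrist_force: [-0.5, -0.1, 1.7]
gripper_width: 0.0137
```

```bash
python3 -c "
from h import *
to(None)"
```

```text
t 13.35 pos [ 0.4747 -0.2359  0.1084] F [-0.5 -0.1  1.7] T [0.09 0.14 0.05] w 0.0137 yaw -32.65 tilt x [-1.e-03  6.e-04 -1.e+00] q [-0.67  0.58  1.78 -0.    0.78 -0.1 ]
```

The force pattern has changed, so the blade is likely at the stop. I back off within the play and lift out.

Emit:
carry_out(motion=[{"ax": -0.04,"ay": 0,"az": 0,"dx": 0,"dy": 0,"dz": 0,"hand": 1},{"ax": -0.035,"ay": 0,"az": 0,"dx": 0,"dy": 0,"dz": 0,"hand": 1},{"ax": 0,"ay": 0,"az": 0,"dx": 0,"dy": 0,"dz": 0,"hand": 1},{"ax": 0,"ay": 0,"az": 0,"dx": -0.005,"dy": 0,"dz": 0,"hand": 1},{"ax": 0,"ay": 0,"az": 0,"dx": -0.01,"dy": 0,"dz": 0,"hand": 1},{"ax": 0,"ay": 0,"az": 0,"dx": -0.03,"dy": 0,"dz": 0,"hand": 1},{"ax": 0,"ay": 0,"az": 0,"dx": -0.035,"dy": 0,"dz": 0,"hand": 1},{"ax": 0,"ay": 0,"az": 0,"dx": -0.035,"dy": 0,"dz": 0,"hand": 1},{"ax": 0,"ay": 0,"az": 0,"dx": 0,"dy": 0,"dz": 0,"hand": 1},{"ax": 0,"ay": 0,"az": 0,"dx": 0,"dy": 0,"dz": 0,"hand": 1}])

```text
time_s: 14.18
tool_pos: [0.4764, -0.2371, 0.2264]
orientation: [0.688, 0.172, 0.683, -0.174]
wrist_force: [-0.4, -0.3, -1.0]
gripper_width: 0.0136
```

```bash
python3 -c "
from h import *
import pickle
to(None); s=arm.snapshot('side'); w=arm.snapshot('wrist'); pickle.dump((s,w,arm.get_obs()),open('t4.pkl','wb'))
cv2.imwrite('pics/t4.png',np.vstack([cv2.resize(s['frame'][290:370,250:370],(600,400),interpolation=cv2.INTER_CUBIC),cv2.resize(w['frame'][80:240,150:450],(375,200))[:, :].repeat(1,1) if 0 else cv2.resize(w['frame'],(600,200))]))"
```

```text
t 14.1833 pos [ 0.4764 -0.2371  0.2264] F [-0.4 -0.3 -1. ] T [0.02 0.1  0.03] w 0.0136 yaw -28.38 tilt x [ 0.005 -0.004 -1.   ] q [-0.67  0.41  1.67 -0.    1.06 -0.18]
```

View pics/t4.png

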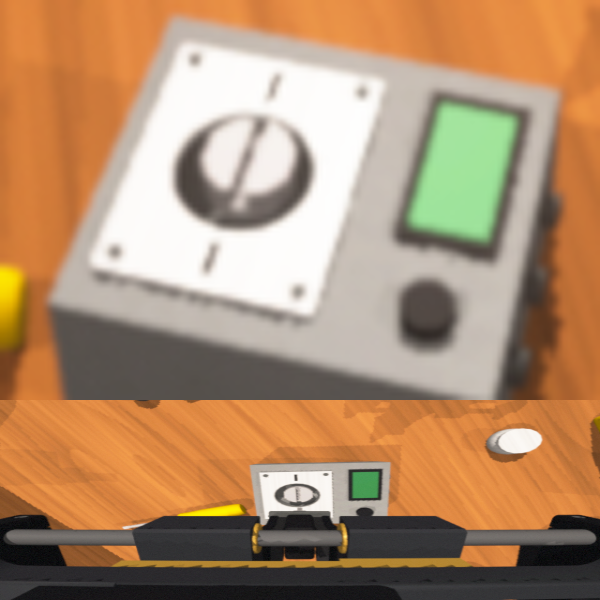

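The slot runs from (264,120) to (235,203) and is nearly parallel to the ridges at (275,87) and (210,258). I'll get the angle, and the move back to the stand.

```bash
python3 -c "
from h import *
import pickle
s,w,o=pickle.load(open('t4.pkl','rb'))
f=lambda a:np.array(a)/5+[250-.4,290-.4]
an=lambda d:np.degrees(np.arctan2(d[1],d[0]))
a=onz(s,f([[264,120],[235,203]]),.062);b=onz(s,f([[275,87],[210,258]]),.059)
print(an(a[0]-a[1]),an(b[0]-b[1]),a.mean(0),b.mean(0))
g=cv2.cvtColor(s['frame'],cv2.COLOR_BGR2GRAY).astype(float)
# slot dark line: per row min in the bright face
for r in range(313,332):
    x=np.arange(290,310); v=g[r,290:310]; print(r,v.astype(int))
to([.5412,.1916,.22],71.04)
"
```

```text
64.6170355800862 63.31474473803775 [ 0.47358994 -0.23789295  0.062     ] [ 0.47143565 -0.23833362  0.059     ]
313 [250 248 239 226 210 200 197 204 209 207 194 178 179 198 221 232 241 248
 251 251]
314 [240 223 192 170 172 191 213 227 231 226 197 146 139 183 216 213 209 228
 242 249]
315 [195 160 149 171 205 227 235 240 240 232 194 134 140 201 232 227 204 193
 208 233]
316 [132 131 175 218 234 239 242 242 240 226 176 143 173 223 239 239 230 202
 168 187]
317 [100 141 205 235 241 242 243 242 238 216 172 179 214 235 242 243 239 222
 166 141]
318 [100 163 222 239 242 242 243 241 234 201 177 207 232 241 243 244 242 234
 194 131]
319 [122 190 232 240 242 242 242 239 222 176 177 220 237 242 244 244 243 239
 215 145]
320 [153 215 238 241 241 242 240 234 201 149 177 227 239 243 243 243 243 240
 218 147]
321 [174 228 239 241 241 241 240 227 177 140 187 232 241 243 243 243 243 238
 213 136]
322 [170 225 239 241 241 241 238 216 161 158 209 236 242 243 243 243 242 235
 197 122]
323 [154 217 238 241 241 240 233 197 151 180 227 239 242 242 243 243 240 225
 170 105]
324 [134 200 234 239 241 238 222
[... 185 characters left out ...]
8 239 241 241 238 233 214 180 141
 102  82]
327 [ 82 101 131 169 194 190 161 154 198 228 236 236 232 220 196 165 132 110
  94  81]
328 [ 78  92 108 123 136 136 131 161 196 204 202 198 188 167 140 118 105  98
  88  81]
329 [ 75  86  98 106 110 112 131 173 189 164 143 134 128 119 110 104  98  90
  84  91]
330 [ 74  80  93 104 108 118 153 192 190 148 117 108 107 106 106 100  92  84
  89 131]
331 [ 72  77  91 105 110 119 151 178 171 138 113 108 106 106 103  95  86  91
 130 196]
t 14.2833 pos [ 0.4744 -0.2356  0.2232] F [ 0.4 -0.7 -1.1] T [0.03 0.03 0.01] w 0.0141 yaw -28.38 tilt x [-1.1e-03  8.0e-04 -1.0e+00] q [-0.67  0.41  1.68 -0.    1.05 -0.18]
tool shift [ 0.0034  0.4077 -0.1443]
ax -1.7352
```

The slot is within about 1.3° of the ridge line. I now return the key, turning back to 71° first.

Emit:
carry_out(motion=[{"ax": -0.124,"ay": 0,"az": 0,"dx": 0,"dy": 0,"dz": 0,"hand": 1},{"ax": -0.124,"ay": 0,"az": 0,"dx": 0,"dy": 0,"dz": 0,"hand": 1},{"ax": -0.124,"ay": 0,"az": 0,"dx": 0,"dy": 0,"dz": 0,"hand": 1},{"ax": -0.124,"ay": 0,"az": 0,"dx": 0,"dy": 0,"dz": 0,"hand": 1},{"ax": -0.124,"ay": 0,"az": 0,"dx": 0,"dy": 0,"dz": 0,"hand": 1},{"ax": -0.124,"ay": 0,"az": 0,"dx": 0,"dy": 0,"dz": 0,"hand": 1},{"ax": -0.124,"ay": 0,"az": 0,"dx": 0,"dy": 0,"dz": 0,"hand": 1},{"ax": -0.124,"ay": 0,"az": 0,"dx": 0,"dy": 0,"dz": 0,"hand": 1},{"ax": -0.124,"ay": 0,"az": 0,"dx": 0,"dy": 0,"dz": 0,"hand": 1},{"ax": -0.124,"ay": 0,"az": 0,"dx": 0,"dy": 0,"dz": 0,"hand": 1}])

```text
time_s: 15.12
tool_pos: [0.4738, -0.2352, 0.2213]
orientation: [0.657, -0.258, 0.659, 0.261]
wrist_force: [-0.6, 0.7, -0.5]
gripper_width: 0.014
```

Emit:
carry_out(motion=[{"ax": -0.124,"ay": 0,"az": 0,"dx": 0,"dy": 0,"dz": 0,"hand": 1},{"ax": -0.124,"ay": 0,"az": 0,"dx": 0,"dy": 0,"dz": 0,"hand": 1},{"ax": -0.124,"ay": 0,"az": 0,"dx": 0,"dy": 0,"dz": 0,"hand": 1},{"ax": -0.123,"ay": 0,"az": 0,"dx": 0,"dy": 0,"dz": 0,"hand": 1},{"ax": 0,"ay": 0,"az": 0,"dx": 0,"dy": 0,"dz": 0,"hand": 1},{"ax": 0,"ay": 0,"az": 0,"dx": 0,"dy": 0,"dz": 0,"hand": 1}])

```text
time_s: 15.62
tool_pos: [0.4742, -0.2355, 0.2219]
orientation: [0.576, -0.409, 0.577, 0.411]
wrist_force: [-0.2, 0.3, -0.8]
gripper_width: 0.0139
```

```bash
python3 -c "
from h import *
to([.5412,.1916,.205],71.04)"
```

```text
t 15.6167 pos [ 0.4742 -0.2355  0.2219] F [-0.2  0.3 -0.8] T [ 0.11 -0.06 -0.04] w 0.0139 yaw 70.85 tilt x [-0.003   0.0024 -1.    ] q [-0.67  0.41  1.68  0.    1.05 -1.91]
tool shift [0.0177 0.0768 0.4255]
ax -0.0033
```

Emit:
carry_out(motion=[{"ax": 0,"ay": 0,"az": 0,"dx": 0,"dy": 0.003,"dz": 0.015,"hand": 1},{"ax": 0,"ay": 0,"az": 0,"dx": 0,"dy": 0.006,"dz": 0.033,"hand": 1},{"ax": 0,"ay": 0,"az": 0,"dx": 0,"dy": 0.006,"dz": 0.033,"hand": 1},{"ax": 0,"ay": 0,"az": 0,"dx": 0,"dy": 0.006,"dz": 0.033,"hand": 1},{"ax": 0,"ay": 0,"az": 0,"dx": 0,"dy": 0.006,"dz": 0.033,"hand": 1},{"ax": 0,"ay": 0,"az": 0,"dx": 0,"dy": 0.006,"dz": 0.033,"hand": 1},{"ax": 0,"ay": 0,"az": 0,"dx": 0,"dy": 0.006,"dz": 0.033,"hand": 1},{"ax": 0,"ay": 0,"az": 0,"dx": 0,"dy": 0.006,"dz": 0.033,"hand": 1},{"ax": 0,"ay": 0,"az": 0,"dx": 0,"dy": 0.006,"dz": 0.033,"hand": 1},{"ax": 0,"ay": 0,"az": 0,"dx": 0,"dy": 0.006,"dz": 0.033,"hand": 1}])

```text
time_s: 16.45
tool_pos: [0.522, 0.0791, 0.2227]
orientation: [0.576, -0.41, 0.577, 0.41]
wrist_force: [0.4, -0.0, -1.2]
gripper_width: 0.0135
```

Emit:
carry_out(motion=[{"ax": 0,"ay": 0,"az": 0,"dx": 0,"dy": 0.006,"dz": 0.033,"hand": 1},{"ax": 0,"ay": 0,"az": 0,"dx": 0.005,"dy": 0.006,"dz": 0.033,"hand": 1},{"ax": 0,"ay": 0,"az": 0,"dx": 0.005,"dy": 0.005,"dz": 0.03,"hand": 1},{"ax": 0,"ay": 0,"az": 0,"dx": 0.005,"dy": 0.003,"dz": 0.015,"hand": 1},{"ax": 0,"ay": 0,"az": 0,"dx": 0,"dy": 0,"dz": 0,"hand": 1},{"ax": 0,"ay": 0,"az": 0,"dx": 0,"dy": 0,"dz": 0,"hand": 1},{"ax": 0,"ay": 0,"az": 0,"dx": 0,"dy": 0,"dz": 0,"hand": 1},{"ax": 0,"ay": 0,"az": 0,"dx": 0,"dy": 0,"dz": 0,"hand": 1}])

```text
time_s: 17.12
tool_pos: [0.5396, 0.1878, 0.2083]
orientation: [0.576, -0.41, 0.576, 0.41]
wrist_force: [0.9, 0.1, -0.8]
gripper_width: 0.0141
```

```bash
python3 -c "
from h import *
to([.5412,.1916,.115],71.04)"
```

```text
t 17.1167 pos [0.5396 0.1878 0.2083] F [ 0.9  0.1 -0.8] T [ 0.12 -0.04 -0.04] w 0.0141 yaw 70.92 tilt x [-6.e-04 -4.e-04 -1.e+00] q [ 0.14  0.48  1.59 -0.    1.07 -1.1 ]
tool shift [ 0.0933 -0.0003  0.0042]
ax -0.002
```

Emit:
carry_out(motion=[{"ax": 0,"ay": 0,"az": 0,"dx": 0.03,"dy": 0,"dz": 0.004,"hand": 1},{"ax": 0,"ay": 0,"az": 0,"dx": 0.033,"dy": 0,"dz": 0,"hand": 1},{"ax": 0,"ay": 0,"az": 0,"dx": 0.03,"dy": 0,"dz": 0,"hand": 1},{"ax": 0,"ay": 0,"az": 0,"dx": 0,"dy": 0,"dz": 0,"hand": 1},{"ax": 0,"ay": 0,"az": 0,"dx": 0,"dy": 0,"dz": 0,"hand": 1},{"ax": 0,"ay": 0,"az": 0,"dx": 0,"dy": 0,"dz": 0,"hand": 1},{"ax": 0,"ay": 0,"az": 0,"dx": 0,"dy": 0,"dz": 0,"hand": 1}])

```text
time_s: 17.7
tool_pos: [0.5428, 0.1925, 0.1177]
orientation: [0.577, -0.411, 0.574, 0.41]
wrist_force: [0.8, 0.4, -0.9]
gripper_width: 0.0136
```

```bash
python3 -c "
from h import *
to([.5412,.1916,.0605],71.04)"
```

```text
t 17.7 pos [0.5428 0.1925 0.1177] F [ 0.8  0.4 -0.9] T [0.08 0.   0.  ] w 0.0136 yaw 71.0 tilt x [ 4.4e-03  6.0e-04 -1.0e+00] q [ 0.15  0.61  1.66 -0.    0.86 -1.09]
tool shift [ 0.0571  0.0015 -0.0015]
ax -0.0007
```

Emit:
carry_out(motion=[{"ax": 0,"ay": 0,"az": 0,"dx": 0.005,"dy": 0,"dz": 0,"hand": 1},{"ax": 0,"ay": 0,"az": 0,"dx": 0.005,"dy": 0,"dz": 0,"hand": 1},{"ax": 0,"ay": 0,"az": 0,"dx": 0,"dy": 0,"dz": 0,"hand": 1},{"ax": 0,"ay": 0,"az": 0,"dx": 0,"dy": 0,"dz": 0,"hand": 1},{"ax": 0,"ay": 0,"az": 0,"dx": 0,"dy": 0,"dz": 0,"hand": 1}])

```text
time_s: 18.12
tool_pos: [0.541, 0.1927, 0.1055]
orientation: [0.576, -0.411, 0.575, 0.411]
wrist_force: [-0.1, 0.1, -0.2]
gripper_width: 0.0137
```

```bash
python3 -c "
from h import *
to([.5412,.1916,.0605],71.04)"
```

```text
t 18.1167 pos [0.541  0.1927 0.1055] F [-0.1  0.1 -0.2] T [ 0.03 -0.06  0.06] w 0.0137 yaw 71.05 tilt x [ 1.e-04  0.e+00 -1.e+00] q [ 0.15  0.63  1.67  0.    0.84 -1.09]
tool shift [ 0.045  -0.0005 -0.001 ]
ax 0.0002
```

Emit:
carry_out(motion=[{"ax": 0,"ay": 0,"az": 0,"dx": 0.006,"dy": -0.0005,"dz": -0.001,"hand": 1},{"ax": 0,"ay": 0,"az": 0,"dx": 0.008,"dy": 0,"dz": 0,"hand": 1},{"ax": 0,"ay": 0,"az": 0,"dx": 0.008,"dy": 0,"dz": 0,"hand": 1},{"ax": 0,"ay": 0,"az": 0,"dx": 0,"dy": 0,"dz": 0,"hand": 1},{"ax": 0,"ay": 0,"az": 0,"dx": 0,"dy": 0,"dz": 0,"hand": 1}])

```text
time_s: 18.53
tool_pos: [0.5404, 0.1914, 0.0823]
orientation: [0.575, -0.41, 0.576, 0.411]
wrist_force: [-0.2, -0.4, -1.1]
gripper_width: 0.0138
```

```bash
python3 -c "
from h import *
to([.5412,.1916,.0605],71.04)"
```

```text
t 18.5333 pos [0.5404 0.1914 0.0823] F [-0.2 -0.4 -1.1] T [ 0.1  -0.06  0.01] w 0.0138 yaw 71.04 tilt x [-2.4e-03 -3.0e-04 -1.0e+00] q [ 0.15  0.67  1.68  0.    0.8  -1.09]
tool shift [ 0.0218 -0.0008  0.0005]
ax 0.0
```

The tip is 16 mm inside the pocket with no force. I go down the rest of the way.

Emit:
carry_out(motion=[{"ax": 0,"ay": 0,"az": 0,"dx": 0.008,"dy": 0,"dz": 0,"hand": 1},{"ax": 0,"ay": 0,"az": 0,"dx": 0.007,"dy": 0,"dz": 0,"hand": 1},{"ax": 0,"ay": 0,"az": 0,"dx": 0.004,"dy": 0,"dz": 0,"hand": 1},{"ax": 0,"ay": 0,"az": 0,"dx": 0,"dy": 0,"dz": 0,"hand": 1},{"ax": 0,"ay": 0,"az": 0,"dx": 0,"dy": 0,"dz": 0,"hand": 1},{"ax": 0,"ay": 0,"az": 0,"dx": 0,"dy": 0,"dz": 0,"hand": 1}])

```text
time_s: 19.03
tool_pos: [0.5413, 0.1916, 0.0644]
orientation: [0.576, -0.411, 0.575, 0.411]
wrist_force: [0.6, 0.6, -1.3]
gripper_width: 0.0136
```

```bash
python3 -c "
from h import *
to([.5412,.1916,.0605],71.04)"
```

```text
t 19.0333 pos [0.5413 0.1916 0.0644] F [ 0.6  0.6 -1.3] T [ 0.08 -0.04 -0.  ] w 0.0136 yaw 71.05 tilt x [ 2.e-04  1.e-04 -1.e+00] q [ 0.15  0.7   1.69  0.    0.76 -1.09]
tool shift [ 0.0039  0.0001 -0.    ]
ax 0.0001
```

Emit:
carry_out(motion=[{"ax": 0,"ay": 0,"az": 0,"dx": 0.002,"dy": 0,"dz": 0,"hand": 1},{"ax": 0,"ay": 0,"az": 0,"dx": 0.0015,"dy": 0,"dz": 0,"hand": 1},{"ax": 0,"ay": 0,"az": 0,"dx": 0.0005,"dy": 0,"dz": 0,"hand": 1},{"ax": 0,"ay": 0,"az": 0,"dx": 0,"dy": 0,"dz": 0,"hand": 1},{"ax": 0,"ay": 0,"az": 0,"dx": 0,"dy": 0,"dz": 0,"hand": 1},{"ax": 0,"ay": 0,"az": 0,"dx": 0,"dy": 0,"dz": 0,"hand": 1}])

```text
time_s: 19.53
tool_pos: [0.5412, 0.1915, 0.0605]
orientation: [0.576, -0.411, 0.575, 0.411]
wrist_force: [-0.8, -0.0, -1.1]
gripper_width: 0.0141
```

```bash
python3 -c "
from h import *
to(None)"
```

```text
t 19.5333 pos [0.5412 0.1915 0.0605] F [-0.8 -0.  -1.1] T [ 0.07 -0.07 -0.01] w 0.0141 yaw 71.04 tilt x [ 1.e-04  1.e-04 -1.e+00] q [ 0.15  0.7   1.69  0.    0.75 -1.09]
```

Emit:
carry_out(motion=[{"ax": 0,"ay": 0,"az": 0,"dx": 0.0005,"dy": 0,"dz": 0,"hand": 1},{"ax": 0,"ay": 0,"az": 0,"dx": 0,"dy": 0,"dz": 0,"hand": 1},{"ax": 0,"ay": 0,"az": 0,"dx": 0,"dy": 0,"dz": 0,"hand": -1},{"ax": 0,"ay": 0,"az": 0,"dx": 0,"dy": 0,"dz": 0,"hand": -1},{"ax": 0,"ay": 0,"az": 0,"dx": 0,"dy": 0,"dz": 0,"hand": -1},{"ax": 0,"ay": 0,"az": 0,"dx": 0,"dy": 0,"dz": 0,"hand": -1},{"ax": 0,"ay": 0,"az": 0,"dx": 0,"dy": 0,"dz": 0,"hand": -1},{"ax": 0,"ay": 0,"az": 0,"dx": 0,"dy": 0,"dz": 0,"hand": -1},{"ax": 0,"ay": 0,"az": 0,"dx": 0,"dy": 0,"dz": 0,"hand": -1},{"ax": 0,"ay": 0,"az": 0,"dx": 0,"dy": 0,"dz": 0,"hand": -1}])

```text
time_s: 20.37
tool_pos: [0.5412, 0.1915, 0.0599]
orientation: [0.576, -0.411, 0.576, 0.411]
wrist_force: [-0.5, -0.0, -0.4]
gripper_width: 0.059
```

Emit:
carry_out(motion=[{"ax": 0,"ay": 0,"az": 0,"dx": -0.01,"dy": 0,"dz": 0,"hand": -1},{"ax": 0,"ay": 0,"az": 0,"dx": -0.03,"dy": 0,"dz": 0,"hand": -1},{"ax": 0,"ay": 0,"az": 0,"dx": -0.035,"dy": 0,"dz": 0,"hand": -1},{"ax": 0,"ay": 0,"az": 0,"dx": -0.035,"dy": 0,"dz": 0,"hand": -1},{"ax": 0,"ay": 0,"az": 0,"dx": -0.035,"dy": -0.03,"dz": 0,"hand": -1},{"ax": 0,"ay": 0,"az": 0,"dx": 0,"dy": -0.03,"dz": 0,"hand": -1},{"ax": 0,"ay": 0,"az": 0,"dx": 0,"dy": 0,"dz": 0,"hand": -1},{"ax": 0,"ay": 0,"az": 0,"dx": 0,"dy": 0,"dz": 0,"hand": -1},{"ax": 0,"ay": 0,"az": 0,"dx": 0,"dy": 0,"dz": 0,"hand": -1}])

```text
time_s: 21.12
tool_pos: [0.5939, 0.1729, 0.2012]
orientation: [0.575, -0.41, 0.576, 0.411]
wrist_force: [-0.9, 0.3, 0.3]
gripper_width: 0.0869
```

```bash
python3 -c "
from h import *
to(None); s=arm.snapshot('side'); w=arm.snapshot('wrist')
cv2.imwrite('pics/e.png',np.hstack([cv2.resize(s['frame'][150:220,260:360],(400,280)),cv2.resize(w['frame'][40:250,170:470],(400,280))]))"
```

```text
t 21.1167 pos [0.5939 0.1729 0.2012] F [-0.9  0.3  0.3] T [ 0.16 -0.01 -0.06] w 0.0869 yaw 71.03 tilt x [-0.0025  0.     -1.    ] q [ 0.1   0.55  1.48  0.    1.11 -1.14]
```

View pics/e.png

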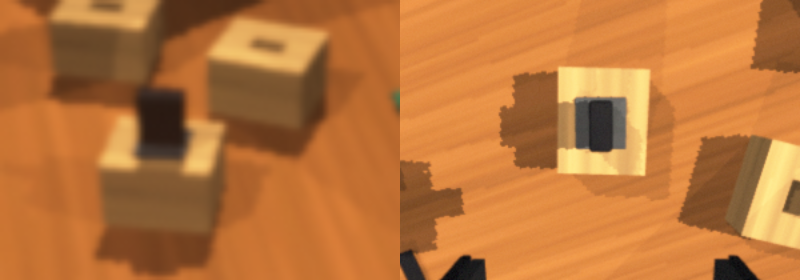

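The key stands upright at the centre of its stand (600,125 in the right half), with its collar flat and the gripper clear. I hand in the job.

```bash
python3 -c "
from rig import arm
print(arm.finish_job())"
```

```text
the job is handed in; nothing more can be done
None
```

I turned the stud to its stop with the key, put the key back in its stand, let go, and handed the job in at about 21 s. No verdict was reported.

- **Stud:** I found the slot by touch, about 1.5 mm off my first landing. The blade sat about 6–7 mm down in the slot and was turned clockwise until the forces changed. There was no sharp torque rise, so the stop itself is only inferred. In the side picture afterwards, the slot lay within about 1.3° of the ridge line, good to about 2°.
- **Forces:** the wrist readings I took while turning showed about 5 N at most. Readings came only between moves, so a short peak could have gone unseen.
- **Key:** the last picture shows it upright, centred and collar-flat in its stand, with the open gripper clear of it.
- **Disagreement:** the cameras and the arm differed by about 2–3 mm on where things were. The slot search absorbed that difference.
- **Bystanders:** nothing was seen to move, but I did not measure their positions again at the end.

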